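Pack out the loose lane of the medicine tray and hold it tight

TASK

In the medicine tray one lane has a gap between its two cartons that is wide enough for the blue spacer: stand the spacer upright in that gap, all the way down on the lane floor, and let go of it. Then push that lane's front carton back until carton, spacer, carton and end stop are tight together with everything upright, and finish while still pushing on the carton, firmly but without crushing it. Leave the cartons of the other lanes, the stapler and the label roll where they are.

Things in the scene. Friction and masses are not known exactly. Their poses are not given: they have to be found in the camera images.
- spacer: loose blue plastic packing spacer standing upright: block 24 mm thick along its x, 46 mm wide along y, 78 mm tall (the lowest 12 mm slightly narrower), with a grip fin on top, 24 mm (x) by 18 mm (y), reaching up from z = 78 to z = 112 mm; 120 g; origin at the centre of its underside; the same turned half round
- tray: grey stock tray, fixed, 148 x 210 mm, origin on the worktop under the lanes' origins, x away from its open front; it carries the three lanes side by side (in any order, 64 mm apart). One lane has a gap of 31 to 38 mm between its two cartons, the two others 9 to 16 mm, too narrow for the spacer
- lane_k: one of three alike white lanes in the tray, fixed; origin at the centre underneath, 12 mm over the worktop; x points from the open front end to the end stop, z up. Floor top at z = 4 mm, x = -45 to +75 mm; side ribs 14 mm high, 57 mm apart inside; end stop's face at x = +75 mm, 74 mm high. Two cartons stand in it in line, the back one against the stop (within 2 mm)
- lane_m: one of three alike white lanes in the tray, fixed; origin at the centre underneath, 12 mm over the worktop; x points from the open front end to the end stop, z up. Floor top at z = 4 mm, x = -45 to +75 mm; side ribs 14 mm high, 57 mm apart inside; end stop's face at x = +75 mm, 74 mm high. Two cartons stand in it in line, the back one against the stop (within 2 mm)
- lane_p: one of three alike white lanes in the tray, fixed; origin at the centre underneath, 12 mm over the worktop; x points from the open front end to the end stop, z up. Floor top at z = 4 mm, x = -45 to +75 mm; side ribs 14 mm high, 57 mm apart inside; end stop's face at x = +75 mm, 74 mm high. Two cartons stand in it in line, the back one against the stop (within 2 mm)
- front_k: cream medicine carton standing upright, 30 mm deep along its x, 50 mm wide along y, 85 mm tall, 70 g; origin at the centre of its underside; stands at the open front (towards the robot) of lane_k, axes parallel to the lane's within a few degrees
- back_k: cream medicine carton standing upright, 30 mm deep along its x, 50 mm wide along y, 85 mm tall, 70 g; origin at the centre of its underside; stands at the end stop of lane_k, axes parallel to the lane's within a few degrees
- front_m: cream medicine carton standing upright, 30 mm deep along its x, 50 mm wide along y, 85 mm tall, 70 g; origin at the centre of its underside; stands at the open front (towards the robot) of lane_m, axes parallel to the lane's within a few degrees
- back_m: cream medicine carton standing upright, 30 mm deep along its x, 50 mm wide along y, 85 mm tall, 70 g; origin at the centre of its underside; stands at the end stop of lane_m, axes parallel to the lane's within a few degrees
- front_p: cream medicine carton standing upright, 30 mm deep along its x, 50 mm wide along y, 85 mm tall, 70 g; origin at the centre of its underside; stands at the open front (towards the robot) of lane_p, axes parallel to the lane's within a few degrees
- back_p: cream medicine carton standing upright, 30 mm deep along its x, 50 mm wide along y, 85 mm tall, 70 g; origin at the centre of its underside; stands at the end stop of lane_p, axes parallel to the lane's within a few degrees
- stapler: red stapler lying on the worktop in front of the tray, 64 x 116 x 37 mm, origin under its middle; a bystander, not to be disturbed
- label_roll: white roll of labels standing flat on the worktop, 72 mm across, 45 mm high, origin under its middle; a bystander, not to be disturbed
Not all that is in view belongs to the job. What is shaped like the front_k but turquoise is not meant. What is shaped like the back_k but turquoise is not meant.

How it is judged:
By the outcome, as a careful person would: the job done as asked, in the order asked, and still so for the second after the job is handed in, while the arm keeps its last pose, push and grip.
It also fails if it takes over 54 s, if anything falls off the work surface, if the arm or the gripper's body presses on something with over 40 N, if the wrist force passes 120 N, or if a joint passes its speed limit or range.

ROBOT

A 7-joint arm with a two-finger parallel gripper is mounted at the origin on a cart in front of the work surface, level with it; the furniture and walls round the work are solid. World frame = base frame: x ahead of the robot, y to its left, z up, the work surface at z = 0. Lengths are in m, angles in rad, forces in N, time in s.
With the tool pointing down it reaches from about 0.425 to 0.925 m from the base axis. Payload 6.8 kg.
Tool frame: the origin (TCP) lies at the very end of the fingers, on their centre line; the grasp point (between the pads) lies r.pinch_z behind it (r.pinch_z is the distance from the TCP to the grasp point, in m); z points along the fingers, y is the line along which they close (so a half turn about z gives the same grasp; the last joint's range is limited). The gripper opens to 85 mm and grips with 20 to 120 N. Pads are 22 mm wide; open, the fingers measure 114 mm over their backs; the gripper's body (76 mm by 85 mm) begins 54 mm behind the grasp point. The pads swing forward as they close: fully open they stand 13 mm farther back than shut.
Start: joints at [1.105, 0.477, 0.022, 1.555, -0.011, 1.109, -0.083], TCP at [0.236, -0.632, 0.231] pointing down, gripper open.
Joint ranges: [-2.96, 2.96], [-0.34, 2.1], [-1.41, 1.46], [0.24, 2.44], [-1.37, 4.51], [0.17, 1.92], [-2.96, 2.96]. Speed limits (rad/s): [2.39, 2.39, 3.14, 3.14, 3.14, 3.14, 3.14].

INTERFACE

Orientations are given as a rotation vector (axis times angle).
In Python, from bench import status, grab_frame, camera_model, r gives the robot as it stands. The module is installed in compiled form; this text tells all that it offers.
- The arm moves only by the shell command python3 -m creep 'ROWS' [FORCE]. ROWS is text: rows parted by semicolons, each of 7 numbers parted by spaces: the turn, a rotation vector about the tool's x, y, z in rad, then the shift along the tool's x, y, z in mm, then the opening, from -1 (shut) to 1 (fully open). In form: rx ry rz tx ty tz fingers; .... A call has 1 to 10 rows; each row is the pose to reach, as a shift and turn from the pose commanded when the call began, along the tool's axes at that moment; what a row does not reach only later rows make up. A row lasts 1/8 s, in which the tool goes at most 62.5 mm and 10.7 degrees, less where a joint would pass 70% of its speed; a pose out of reach is approached as far as the arm can. A call with a gripper value outside its range is refused whole. The fingers move at their own pace and stop on an object; FORCE is the grip in N (left out, the last holds). Time passes only in rows, so rows that repeat a pose let the fingers close. It gives the time, the measured TCP pose, the force, the opening and the grip force at its end, in the units of the state.
- status.get_obs(): the state, without advancing time (a new reading comes with each control period).
- grab_frame(name): name is "scene" or "side" or "wrist"; returns (picture, depth): 420x560x3 uint8, red, green, blue; 420x560 float32, m along the optical axis (not along the pixel's ray), 0 where there is no reading.
- camera_model(name): a dict with "K" (3x3 intrinsics, pixels), "rvec" (rotation vector, rad) and "tvec" (3), from world to camera coordinates, as OpenCV has them. Camera axes: x right, y down, z forward; pixel columns grow to the right and rows downward; lengths in m; the calibration is good to about 2 mm. A picture is of the moment at which its call begins: read the wrist's pose just before it. camera_model takes no time and is no camera call; for the wrist camera it gives the pose at the moment of the call.
- r.hand_in(): hands the job in; it is judged then, once.
The state is a dict: "clock": time; "joints": joint angles; "qvel": joint speeds; "tau": joint torques, N m; "tcp_pos": TCP position; "orientation": TCP orientation; "contact_force": force on the tool from outside, world axes, zero at the start; "moment": the same for the moment, N m; "grip_width": finger opening in m; "gripper_force": force on a finger pad.
Only numpy, scipy, OpenCV 4.12 (cv2) and the standard library are available. Lean on these libraries where they do the work, as an engineer would, in place of code of your own. Each camera call takes 0.05 s, during which the arm holds its last target. There are 200 camera calls.

## Working session

There is one attempt and no reset: what is moved stays moved. The work goes in short steps, Python scripts to look and compute and a shell command to move; the robot and the scene stay as the last step left them, time stands still between calls to the robot, and variables do not carry over. Pictures are saved under pics/ and viewed, at most 10 in all, crops included, and the job is handed in when it is done.

```bash
mkdir -p pics; cat > h.py <<'E'
import numpy as np, cv2
from scipy.spatial.transform import Rotation as R
from bench import status, grab_frame, camera_model, r
def snap(n,f):
    m=camera_model(n); im,d=grab_frame(n)
    cv2.imwrite(f'pics/{f}.png',im[:,:,::-1]); np.savez(f'pics/{f}.npz',im=im,d=d,**{k:np.array(m[k]) for k in('K','rvec','tvec')})
    return im,d,m
def load(f):
    z=np.load(f'pics/{f}.npz'); return z
def world(z):
    d=z['d'];K=z['K'];v,u=np.mgrid[:d.shape[0],:d.shape[1]]
    c=np.stack([(u-K[0,2])/K[0,0]*d,(v-K[1,2])/K[1,1]*d,d],-1)
    Rm=cv2.Rodrigues(z['rvec'])[0]; return (c-z['tvec'].ravel())@Rm
E
python3 - <<'E'
from h import *
for n in('scene','side'): snap(n,n+'0')
a=cv2.imread('pics/scene0.png');b=cv2.imread('pics/side0.png')
for n in('scene','side'):
    m=camera_model(n);Rm=cv2.Rodrigues(np.array(m['rvec']))[0];print(n,-Rm.T@np.array(m['tvec']).ravel(),Rm[2])
print(status.get_obs(),r.pinch_z)
E
```

```text
scene [0.06586952 0.59765012 0.77077937] [ 0.42287078 -0.60493382 -0.67471133]
side [ 0.45207351 -0.81244671  0.46885368] [ 0.06152141  0.86880073 -0.49132515]
{'clock': 0.1, 'joints': array([ 1.10487038,  0.47774497,  0.02232265,  1.55631412, -0.0115142 ,
        1.10930405, -0.08313521]), 'qvel': array([ 1.67091809e-03, -2.48388066e-03, -3.85041893e-04, -3.97435952e-03,
       -2.70948293e-05, -1.54829283e-03,  6.03183381e-05]), 'tau': array([ 4.17106989e-03, -5.97758102e+01,  1.61370859e+00, -2.81954616e+01,
        1.28303634e-02,  5.00472088e-03, -2.42984299e-06]), 'tcp_pos': array([ 0.23623619, -0.63175773,  0.23042033]), 'orientation': array([-3.08987569e+00, -5.58788566e-01,  6.09759491e-04]), 'contact_force': array([-0.02595661,  0.13563885,  0.44012942]), 'moment': array([-0.02014616, -0.0034167 , -0.00179442]), 'gripper_force': 0.0, 'grip_width': 0.08523954462354609} 0.0187
```

View pics/scene0.png

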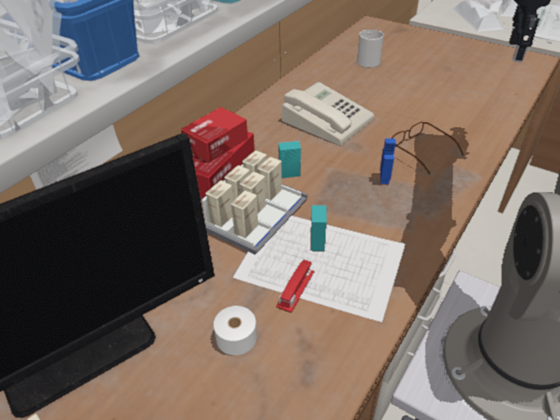

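View pics/side0.png

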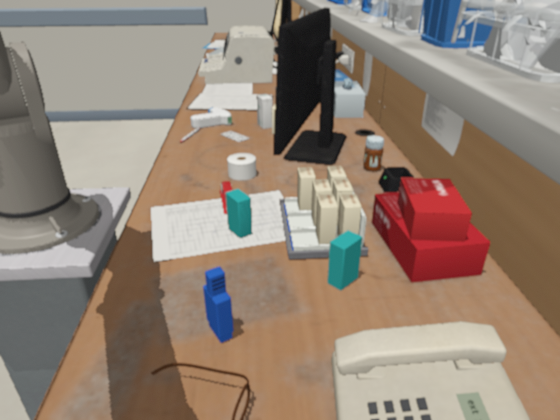

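The scene view shows the blue spacer at (387,162) and the tray with its six cream cartons round (245,200). Also in view are turquoise decoys at (318,228) and (289,159), the stapler at (296,285) and the roll at (235,330). In the side view the spacer is at (217,304).
The only thing that could be taken for the spacer is the blue bin at scene (95,35), which is far too big. Cream cartons versus turquoise ones: I'll use the cream ones in the tray. Next I measure with depth and take a close crop.

```bash
python3 - <<'E'
from h import *
for n in('scene0','side0'):
    z=load(n);P=world(z);im=z['im'].astype(int);ok=z['d']>0
    b=ok&(im[...,2]>110)&(im[...,0]<70)&(im[...,1]<110)&(P[...,2]>0.01)&(P[...,2]<.14)&(P[...,0]<.9)
    q=P[b];print(n,'blue',len(q),q.min(0).round(3),q.max(0).round(3),np.median(q,0).round(3))
    top=q[(q[:,2]>.105)];print(' fin top',len(top),top.mean(0).round(4) if len(top) else'')
    # minAreaRect of body in xy
    # carton tops
    t=ok&(P[...,2]>.092)&(P[...,2]<.108)&(im[...,0]>150)&(im[...,0]>im[...,2]+5)&(P[...,0]>.3)&(P[...,0]<.9)&(abs(P[...,1])<.4)
    N,l,s,c=cv2.connectedComponentsWithStats(t.astype(np.uint8))
    for i in range(1,N):
        if s[i,4]>15:
            m=l==i;Q=P[m];print(' top',s[i],Q.mean(0).round(4),np.ptp(Q,axis=0).round(3))
z=load('scene0');c=cv2.resize(z['im'][135:250,185:305,::-1],None,fx=5,fy=5,interpolation=2)
d=cv2.resize(z['im'][130:190,370:410,::-1],None,fx=5,fy=5,interpolation=2)
o=np.zeros((600,800,3),np.uint8);o[:575,:600]=c;o[:300,600:]=d;cv2.imwrite('pics/c1.png',o)
E
```

```text
scene0 blue 385 [ 0.377 -0.356  0.01 ] [ 0.609 -0.043  0.116] [ 0.391 -0.325  0.064]
 fin top 52 [ 0.3951 -0.3396  0.1121]
 top [243 151  38  26 465] [ 0.6034 -0.1335  0.1016] [0.074 0.057 0.014]
 top [225 166  40  47 816] [ 0.5874 -0.0466  0.1015] [0.097 0.115 0.014]
 top [206 181  26  21 281] [ 0.6236 -0.0067  0.1016] [0.035 0.053 0.015]
side0 blue 1332 [ 0.379 -0.371  0.01 ] [0.804 0.954 0.113] [ 0.399 -0.359  0.065]
 fin top 163 [ 0.3968 -0.3486  0.1103]
 top [327 167  34  45 721] [ 0.6256 -0.0886  0.0993] [0.031 0.177 0.01 ]
 top [297 168  41  44 725] [ 0.5783 -0.0869  0.0991] [0.053 0.175 0.01 ]
 top [414 221  56  10 450] [ 0.7572 -0.2346  0.1001] [0.089 0.016 0.016]
```

View pics/c1.png

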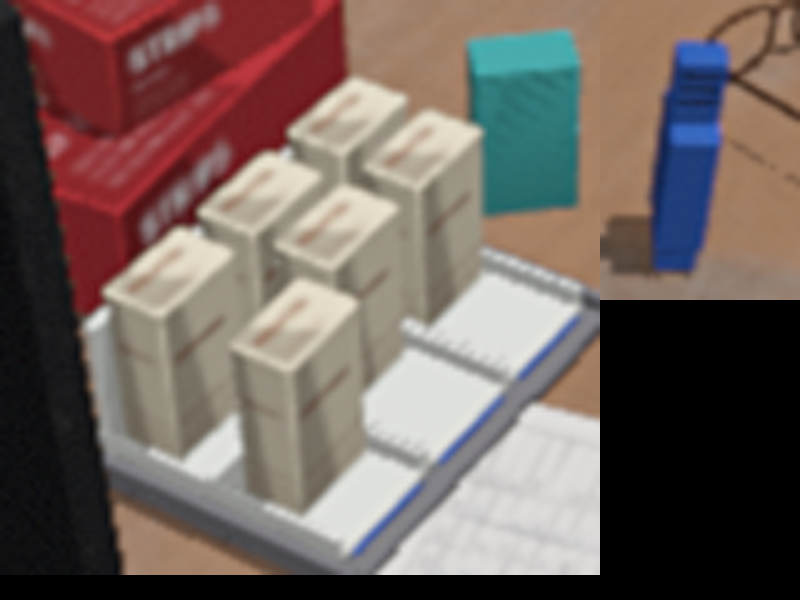

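The enlarged crop confirms the blue spacer, with its fin. The wide gap is in the lane nearest the monitor (largest y), where floor shows between the cartons at about crop (230,460). The other two gaps are narrow. Next I write a move helper and check the wrist camera offset.

```bash
cat >> h.py <<'E'
def goal(p,yaw,tilt=0):
    """print turn & shift (tool axes, mm) to world p, tool x at yaw (tool down), tilt about world-ish tool y"""
    o=status.get_obs();R0=R.from_rotvec(o['orientation'])
    x=np.array([np.cos(yaw),np.sin(yaw),0]);zz=np.array([0,0,-1.]);y=np.cross(zz,x)
    R1=R.from_matrix(np.stack([x,y,zz],1))*R.from_rotvec([0,tilt,0])
    print('turn',(R0.inv()*R1).as_rotvec().round(4),'shift',(R0.inv().apply(np.array(p)-o['tcp_pos'])*1e3).round(1))
E
python3 - <<'E'
from h import *
o=status.get_obs();m=camera_model('wrist');Rm=cv2.Rodrigues(np.array(m['rvec']))[0];c=-Rm.T@np.array(m['tvec']).ravel()
R0=R.from_rotvec(o['orientation']);print('cam in tool',R0.inv().apply(c-o['tcp_pos']),'axis',R0.inv().apply(Rm[2]),m['K'][0])
M=R0.as_matrix();print('toolx',M[:,0])
# spacer yaw from both views
for n in('scene0','side0'):
    z=load(n);P=world(z);im=z['im'].astype(int)
    b=(z['d']>0)&(im[...,2]>90)&(im[...,0]<70)&(abs(P[...,0]-.395)<.05)&(abs(P[...,1]+.345)<.05)
    for a,e in((.02,.07),(.09,.105),(.108,.118)):
        q=P[b&(P[...,2]>a)&(P[...,2]<e)][:,:2]*1e3
        print(n,a,len(q),cv2.minAreaRect(q.astype(np.float32)))
goal([.38,-.36,.30],0)
P=world(load('scene0'));q=P[(P[...,2]>.13)&(P[...,0]>.3)&(P[...,0]<.75)&(P[...,1]<.3)&(P[...,1]>-.5)]
for lo in np.arange(-.5,.3,.1):
    s=q[(q[:,1]>=lo)&(q[:,1]<lo+.1)]
    if len(s):print(round(lo,1),s[:,0].min().round(3),s[:,0].max().round(3),s[:,1].min().round(3),s[:,2].max().round(3))
E
```

```text
cam in tool [ 6.67854795e-02  1.39223215e-04 -1.42506561e-01] axis [-2.62239711e-01  6.05952047e-04  9.65002573e-01] [303.51169162   0.         282.8127731 ]
toolx [ 9.36661616e-01  3.50235647e-01 -9.81004386e-05]
scene0 0.02 162 ((387.5723571777344, -324.0252990722656), (21.59481430053711, 9.082925796508789), 30.053688049316406)
scene0 0.09 39 ((393.7593994140625, -335.6357421875), (22.03640365600586, 5.753483772277832), 21.242313385009766)
scene0 0.108 50 ((397.8736267089844, -342.7814025878906), (20.084333419799805, 23.8509464263916), 25.985519409179688)
side0 0.02 666 ((393.0683898925781, -356.1268005371094), (20.953258514404297, 44.441585540771484), 60.4859504699707)
side0 0.09 161 ((396.33734130859375, -352.0780334472656), (11.164046287536621, 25.353145599365234), 87.55662536621094)
side0 0.108 137 ((396.21343994140625, -346.8363952636719), (21.909605026245117, 15.612187385559082), 26.374271392822266)
turn [-0.0016  0.0004  0.3578] shift [ 229.8 -204.3  -69.3]
-0.5 0.722 0.74 -0.498 0.344
-0.4 0.723 0.75 -0.4 0.346
-0.3 0.723 0.75 -0.3 0.346
-0.2 0.721 0.75 -0.2 0.346
-0.1 0.722 0.75 -0.1 0.346
-0.0 0.723 0.75 0.0 0.345
0.1 0.505 0.75 0.1 0.365
0.2 0.523 0.75 0.2 0.365
```

```bash
python3 -m creep '0 0 -0.1 124 -106 -40 1; 0 0 -0.1 249 -211 -40 1; 0 0 -0.1 249 -211 -40 1; 0 0 -0.1 249 -211 -40 1; 0 0 -0.1 249 -211 -40 1; 0 0 -0.1 249 -211 -40 1; 0 0 -0.1 249 -211 -40 1; 0 0 -0.1 249 -211 -40 1' 40; python3 - <<'E'
from h import *
snap('wrist','w1');z=load('w1');P=world(z);im=z['im'].astype(int)
b=(z['d']>0)&(im[...,2]>90)&(im[...,0]<70)&(P[...,2]>.005)&(abs(P[...,0]-.395)<.06)&(abs(P[...,1]+.345)<.06)
for a,e in((.072,.084),(.105,.12)):
    q=P[b&(P[...,2]>a)&(P[...,2]<e)]*1e3
    print(a,len(q),q[:,2].mean(),cv2.minAreaRect(q[:,:2].astype(np.float32)))
E
```

```text
clock: 1.1
tcp_pos: [0.3944, -0.3492, 0.2709]
orientation: [3.061, 0.708, -0.002]
contact_force: [-0.2, -0.0, -0.5]
grip_width: 0.0857
gripper_force: 0.0
0.072 127 76.53141588883425 ((397.531005859375, -344.0914001464844), (22.56805992126465, 43.83186340332031), 27.437320709228516)
0.105 115 110.348570800859 ((397.3060302734375, -343.7189636230469), (21.97616958618164, 18.41230583190918), 28.594404220581055)
```

View pics/w1.png

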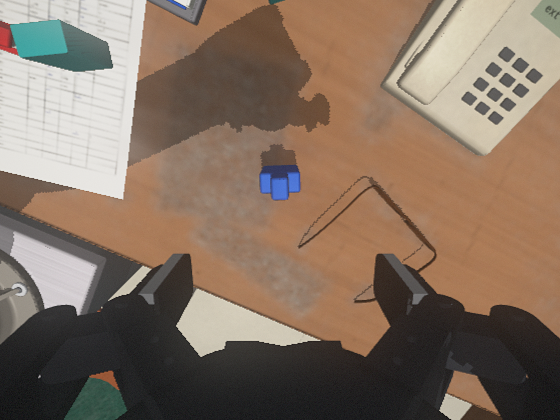

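The wrist view shows the spacer upright at (280,185), lined up with the open fingers. I survey the tray with the empty hand before grasping.

```bash
python3 - <<'E'
from h import *
goal([.56,-.04,.27],0)
E
```

```text
turn [0.     0.0009 0.4544] shift [ 284.6 -205.2    0.7]
```

```bash
python3 -m creep '0 0 0.45 284 -205 -10 1; 0 0 0.45 284 -205 -10 1; 0 0 0.45 284 -205 -10 1; 0 0 0.45 284 -205 -10 1; 0 0 0.45 284 -205 -10 1; 0 0 0.45 284 -205 -10 1; 0 0 0.45 284 -205 -10 1; 0 0 0.45 284 -205 -10 1; 0 0 0.45 284 -205 -10 1'; python3 - <<'E'
from h import *
snap('wrist','w2');z=load('w2');P=world(z);im=z['im'].astype(int)
t=(z['d']>0)&(P[...,2]>.092)&(P[...,2]<.112)&(P[...,0]>.5)&(P[...,0]<.72)&(P[...,1]>-.2)&(P[...,1]<.06)&(im[...,0]>90)
N,l,s,c=cv2.connectedComponentsWithStats(t.astype(np.uint8),connectivity=4)
for i in range(1,N):
    if s[i,4]>60:
        q=P[l==i]*1e3;print(s[i],q[:,2].mean().round(1),cv2.minAreaRect(q[:,:2].astype(np.float32)))
E
```

```text
clock: 2.28
tcp_pos: [0.5594, -0.0405, 0.281]
orientation: [3.141, 0.006, -0.001]
contact_force: [0.1, -0.8, -0.5]
grip_width: 0.0853
gripper_force: 0.0
[417  20  39  11 266] 102.5 ((717.8676147460938, -182.99708557128906), (33.43462371826172, 1.6247540712356567), 81.28488159179688)
[ 350  109   53   31 1513] 101.1 ((627.0886840820312, -136.63597106933594), (50.75956726074219, 29.987503051757812), 89.36405181884766)
[ 227  110   50   30 1461] 101.2 ((626.255615234375, -8.437875747680664), (28.88452911376953, 50.42658996582031), 0.2587096095085144)
[ 288  110   50   30 1451] 101.2 ((626.5325927734375, -71.18390655517578), (28.83463478088379, 50.41647720336914), 0.3035055696964264)
[ 287  150   48   29 1355] 101.0 ((585.96728515625, -70.33253479003906), (29.944934844970703, 50.21841812133789), 0.6184496879577637)
[ 345  150   51   30 1380] 101.0 ((585.4578857421875, -134.05947875976562), (50.92494583129883, 30.333433151245117), 89.82907104492188)
[ 231  170   47   30 1297] 101.0 ((563.1399536132812, -9.729736328125), (30.320528030395508, 50.4403190612793), 1.778806209564209)
```

View pics/w2.png

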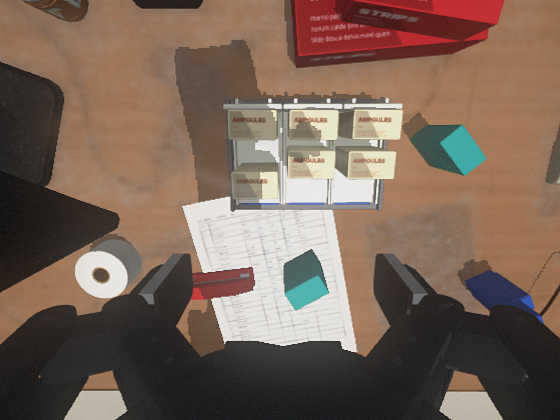

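The six carton tops show at rows about 125 and 163. The wide-gap lane is the leftmost in the picture, with its back carton at (252,124) and its front carton at (254,184). By depth the gap is about 33 mm, centred near (0.5947, −0.009), with lane yaw about 0. Now the grasp.

```bash
python3 - <<'E'
from h import *
goal([.3972,-.3445,.17],np.radians(27.5))
E
```

```text
turn [ 0.0006  0.0005 -0.4756] shift [-163.6  303.5  111.4]
```

```bash
python3 -m creep '0 0 -0.476 -164 303 40 1; 0 0 -0.476 -164 303 40 1; 0 0 -0.476 -164 303 40 1; 0 0 -0.476 -164 303 40 1; 0 0 -0.476 -164 303 40 1; 0 0 -0.476 -164 303 40 1; 0 0 -0.476 -164 303 111 1; 0 0 -0.476 -164 303 111 0.2; 0 0 -0.476 -164 303 111 0.2; 0 0 -0.476 -164 303 111 0.2' 40; python3 - <<'E'
from h import *
goal([.3972,-.3445,.088],np.radians(27.5))
E
```

```text
clock: 3.58
tcp_pos: [0.3997, -0.3426, 0.1723]
orientation: [3.047, 0.753, 0.003]
contact_force: [0.4, 0.2, 1.1]
grip_width: 0.0512
gripper_force: 0.0
turn [ 0.0029 -0.0016  0.0047] shift [-3.2  0.2 84.3]
```

```bash
python3 -m creep '0 0 0 0 0 40 0.2; 0 0 0 0 0 40 0.2; 0 0 0 0 0 40 0.2' 40; python3 - <<'E'
from h import *
goal([.3972,-.3445,.088],np.radians(27.5))
E
```

```text
clock: 3.95
tcp_pos: [0.3993, -0.3427, 0.132]
orientation: [3.048, 0.753, 0.002]
contact_force: [0.2, 0.4, 1.8]
grip_width: 0.0513
gripper_force: 0.0
turn [ 0.0019 -0.0009  0.0043] shift [-2.7  0.5 44. ]
```

```bash
python3 -m creep '0 0 0 -2.5 0 22 0.2; 0 0 0 -2.5 0 44 0.2; 0 0 0 -2.5 0 44 0.2; 0 0 0 -2.5 0 44 -1; 0 0 0 -2.5 0 44 -1; 0 0 0 -2.5 0 44 -1; 0 0 0 -2.5 0 44 -1; 0 0 0 -2.5 0 44 -1' 40; python3 - <<'E'
from h import *
goal([.3972,-.3445,.088],np.radians(27.5))
E
```

```text
clock: 4.95
tcp_pos: [0.3972, -0.3442, 0.0878]
orientation: [3.048, 0.752, 0.003]
contact_force: [-0.7, 0.5, 7.0]
grip_width: 0.0176
gripper_force: 40.3
turn [ 0.0026 -0.0012  0.0038] shift [-0.1  0.3 -0.2]
```

Gripped at 17.6 mm with 40 N. Lift straight up, then traverse.

```bash
python3 -m creep '0 0 0 0 0 -60 -1; 0 0 0 0 0 -120 -1; 0 0 0 0 0 -165 -1; 0 0 0 0 0 -165 -1; 0 0 0 0 0 -165 -1' 40; python3 - <<'E'
from h import *
goal([.5947,-.009,.25],0.005)
E
```

```text
clock: 5.58
tcp_pos: [0.3954, -0.3431, 0.2508]
orientation: [-3.05, -0.752, 0.001]
contact_force: [0.6, -1.4, -2.5]
grip_width: 0.0174
gripper_force: 39.8
turn [-0.0006  0.0007  0.4787] shift [ 331.8 -203.1    0.7]
```

```bash
python3 -m creep '0 0 0.15 60 -36 0 -1; 0 0 0.3 120 -73 0 -1; 0 0 0.4 180 -110 0 -1; 0 0 0.478 240 -147 0 -1; 0 0 0.478 300 -183 0 -1; 0 0 0.478 332 -203 0 -1; 0 0 0.478 332 -203 0 -1; 0 0 0.478 332 -203 0 -1; 0 0 0.478 332 -203 0 -1' 40; python3 - <<'E'
from h import *
goal([.5947,-.009,.25],0.005)
snap('wrist','w3');z=load('w3');P=world(z);im=z['im'].astype(int)
t=(z['d']>0)&(P[...,2]>.092)&(P[...,2]<.112)&(P[...,0]>.5)&(P[...,0]<.72)&(P[...,1]>-.2)&(P[...,1]<.06)&(im[...,0]>90)
N,l,s,c=cv2.connectedComponentsWithStats(t.astype(np.uint8),connectivity=4)
for i in range(1,N):
    if s[i,4]>60:
        q=P[l==i]*1e3;print(s[i],q[:,2].mean().round(1),cv2.minAreaRect(q[:,:2].astype(np.float32)))
b=(z['d']>0)&(im[...,2]>80)&(im[...,0]<70)&(P[...,2]>.13)&(P[...,2]<.3)&(abs(P[...,0]-.595)<.06)&(abs(P[...,1]+.009)<.06)
q=P[b];print(len(q),q.min(0),q.max(0))
for a in np.arange(.15,.3,.01):
    k=q[(q[:,2]>a)&(q[:,2]<a+.01)]
    if len(k)>5:print(a.round(2),len(k),k.min(0).round(4),k.max(0).round(4))
E
```

```text
clock: 6.7
tcp_pos: [0.5945, -0.0117, 0.2503]
orientation: [3.14, 0.005, -0.003]
contact_force: [-0.3, -0.3, -0.9]
grip_width: 0.0172
gripper_force: 39.8
turn [ 0.0013  0.0022 -0.0019] shift [ 0.2 -2.7  0.3]
[455  53  48  11 257] 102.3 ((717.787109375, -183.54095458984375), (33.23135757446289, 0.9067971706390381), 82.12593078613281)
[ 253  146   53   33 1656] 101.0 ((626.2293090820312, -8.446983337402344), (50.25410079956055, 30.371610641479492), 89.98965454101562)
[ 317  146   55   32 1683] 101.0 ((626.9082641601562, -71.2424087524414), (50.51566696166992, 29.579097747802734), 89.89816284179688)
[ 383  146   58   32 1747] 100.9 ((627.2026977539062, -136.6943359375), (30.067956924438477, 51.05995178222656), 0.47858479619026184)
[ 315  187   53   32 1536] 100.9 ((585.6195068359375, -70.10602569580078), (50.26011276245117, 30.565567016601562), 89.70076751708984)
[ 377  188   56   31 1618] 100.8 ((585.6648559570312, -133.8835906982422), (30.368017196655273, 50.8371696472168), 0.1835421770811081)
4975 [ 0.58319709 -0.03467386  0.16429823] [0.6067837  0.01066744 0.2992296 ]
0.16 75 [ 0.6033 -0.0312  0.1643] [0.604  0.0079 0.1699]
0.17 31 [ 0.6042 -0.0316  0.1703] [0.6058 0.0107 0.18  ]
0.18 121 [ 0.6046 -0.0332  0.1801] [0.6061 0.0103 0.19  ]
0.19 167 [ 0.6049 -0.0219  0.19  ] [0.6063 0.0101 0.2   ]
0.2 239 [ 0.6047 -0.0334  0.2   ] [0.6062 0.0104 0.21  ]
0.21 292 [ 0.605  -0.0332  0.21  ] [0.6064 0.0099 0.22  ]
0.22 362 [ 0.6047 -0.0333  0.22  ] [0.6065 0.0101 0.23  ]
0.23 757 [ 0.5945 -0.0347  0.23  ] [0.6066 0.0105 0.24  ]
0.24 440 [ 0.5955 -0.0335  0.24  ] [0.6063 0.0103 0.25  ]
0.25 257 [ 0.6024 -0.0291  0.25  ] [ 0.6067 -0.0032  0.26  ]
0.26 331 [ 0.6039 -0.0202  0.26  ] [ 0.6068 -0.0033  0.27  ]
0.27 1898 [ 0.5832 -0.0203  0.27  ] [ 0.6066 -0.003   0.2763]
```

View pics/w3.png

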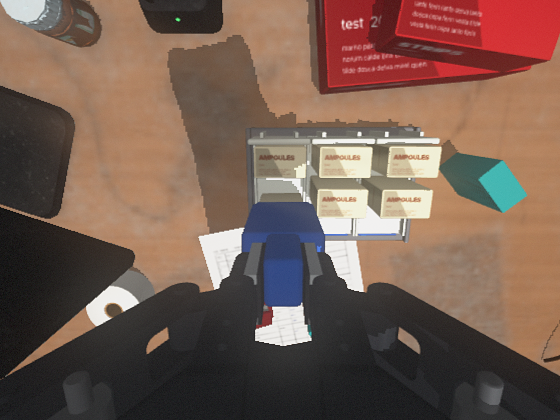

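The held spacer is upright at (283,250), with x from 583 to 607 mm. The gap runs from about 579 to 611 mm, so x is good. I shift 3 mm in y and descend.

```bash
python3 -m creep '0 0 0 0.5 -3 0 -1; 0 0 0 0.5 -3 30 -1; 0 0 0 0.5 -3 60 -1; 0 0 0 0.5 -3 80 -1; 0 0 0 0.5 -3 80 -1' ; python3 - <<'E'
from h import *
goal([.595,-.009,.105],0.005)
E
```

```text
clock: 7.38
tcp_pos: [0.5947, -0.0071, 0.17]
orientation: [3.141, 0.008, -0.005]
contact_force: [-0.4, -0.4, -1.0]
grip_width: 0.0172
gripper_force: 39.8
turn [ 0.0003  0.0032 -0.0001] shift [ 0.5  1.9 65. ]
```

```bash
python3 -m creep '0 0 0 0.3 1 15 -1; 0 0 0 0.3 1 30 -1; 0 0 0 0.3 1 45 -1; 0 0 0 0.3 1 55 -1; 0 0 0 0.3 1 59 -1; 0 0 0 0.3 1 59 -1'; python3 -m creep '0 0 0 0 0 2 -1; 0 0 0 0 0 4 -1;0 0 0 0 0 5 -1; 0 0 0 0 0 5 -1'
```

```text
clock: 8.12
tcp_pos: [0.5963, -0.0072, 0.1121]
orientation: [-3.142, -0.009, 0.0]
contact_force: [0.5, 0.4, -2.0]
grip_width: 0.0176
gripper_force: 39.8
clock: 8.62
tcp_pos: [0.5963, -0.0074, 0.1073]
orientation: [3.142, 0.009, -0.0]
contact_force: [0.8, -0.9, -1.3]
grip_width: 0.0174
gripper_force: 39.8
```

```bash
python3 -m creep '0 0 0 0 0 2 -1; 0 0 0 0 0 2 -1; 0 0 0 0 0 3 -1; 0 0 0 0 0 3 -1'; python3 -m creep '0 0 0 0 0 1 -1; 0 0 0 0 0 1 -1'
```

```text
clock: 9.12
tcp_pos: [0.5963, -0.0073, 0.1042]
orientation: [3.142, 0.009, -0.0]
contact_force: [-0.2, 0.9, -1.0]
grip_width: 0.0173
gripper_force: 39.8
clock: 9.38
tcp_pos: [0.5966, -0.0072, 0.1039]
orientation: [3.142, 0.009, 0.001]
contact_force: [-1.2, -0.0, 3.6]
grip_width: 0.0176
gripper_force: 40.5
```

Floor contact is at the expected height. I release with a partial opening, retreat and look.

```bash
python3 -m creep '0 0 0 0 0 0 -0.3; 0 0 0 0 0 0 -0.3; 0 0 0 0 0 0 -0.3; 0 0 0 0 0 -10 -0.3; 0 0 0 0 0 -40 -0.3; 0 0 0 0 0 -100 -0.3; 0 0 0 -40 0 -150 -0.3; 0 0 0 -40 0 -150 -0.3; 0 0 0 -40 0 -150 -0.3'; python3 - <<'E'
from h import *
snap('wrist','w4');z=load('w4');P=world(z);im=z['im'].astype(int)
t=(z['d']>0)&(P[...,2]>.092)&(P[...,2]<.112)&(P[...,0]>.5)&(P[...,0]<.72)&(P[...,1]>-.2)&(P[...,1]<.06)&(im[...,0]>90)
N,l,s,c=cv2.connectedComponentsWithStats(t.astype(np.uint8),connectivity=4)
for i in range(1,N):
    if s[i,4]>60:
        q=P[l==i]*1e3;print(s[i],q[:,2].mean().round(1),cv2.minAreaRect(q[:,:2].astype(np.float32)))
b=(z['d']>0)&(im[...,2]>80)&(im[...,0]<70)&(abs(P[...,0]-.595)<.06)&(abs(P[...,1]+.009)<.06)
for a,e in((.085,.1),(.12,.135)):
    q=P[b&(P[...,2]>a)&(P[...,2]<e)]*1e3
    if len(q)>5:print(a,len(q),np.median(q[:,2]),cv2.minAreaRect(q[:,:2].astype(np.float32)))
cv2.imwrite('pics/w4c.png',cv2.resize(z['im'][120:320,180:460,::-1],None,fx=2.8,fy=2.8,interpolation=2))
E
```

```text
clock: 10.5
tcp_pos: [0.5563, -0.0077, 0.2537]
orientation: [3.141, 0.009, 0.001]
contact_force: [1.0, 0.2, -0.3]
grip_width: 0.0301
gripper_force: 0.0
[ 258  105   54   34 1781] 101.2 ((626.2321166992188, -8.822021484375), (49.66603469848633, 30.278581619262695), 89.84762573242188)
[ 323  105   56   34 1822] 101.1 ((626.4580078125, -71.15589141845703), (30.131704330444336, 50.539833068847656), 0.39991724491119385)
[ 390  105   60   34 1878] 101.0 ((626.92138671875, -136.64356994628906), (30.217700958251953, 50.91158676147461), 0.0542035810649395)
[289 141  17  13 137] 93.9 ((602.355712890625, -21.257150650024414), (16.812503814697266, 10.606019973754883), 85.383544921875)
[ 320  149   54   32 1629] 101.1 ((585.8648681640625, -70.08193969726562), (29.760143280029297, 50.33571243286133), 0.08835550397634506)
[ 383  150   57   32 1718] 100.8 ((585.3837890625, -133.89141845703125), (30.470590591430664, 50.85009765625), 0.4915291368961334)
[ 260  172   51   31 1548] 100.9 ((563.2977905273438, -9.732677459716797), (30.073225021362305, 50.11799621582031), 0.3816754221916199)
0.085 220 93.86427664677917 ((589.0892333984375, -4.74798583984375), (46.204429626464844, 17.561153411865234), 72.44881439208984)
0.12 284 127.69383764251046 ((594.1198120117188, -6.941562652587891), (17.431901931762695, 17.806472778320312), 0.025544265285134315)
```

View pics/w4c.png

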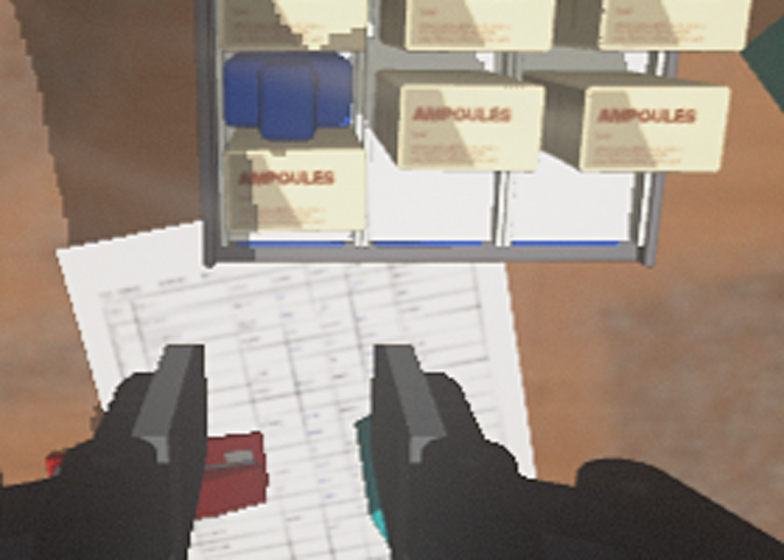

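The crop shows the spacer standing in the gap at crop (288,95), on the floor: fin top z = 127.7 mm and shoulder 93.9 mm, both as expected. The cartons have not moved. I plan the push with the hand leaned back, and check clearances in front of the lane.

```bash
python3 - <<'E'
from h import *
P=world(load('w2'));Q=world(load('side0'));q=np.vstack([P.reshape(-1,3),Q.reshape(-1,3)])
s=q[(q[:,0]>.42)&(q[:,0]<.545)&(abs(q[:,1]+.009)<.09)&(q[:,2]>.03)&(q[:,2]<.11)]
for a in np.arange(-.1,.08,.02):
    k=s[(s[:,1]>=a)&(s[:,1]<a+.02)]
    if len(k):print(a.round(2),k[:,0].min().round(3),k[:,0].max().round(3),k[:,2].max().round(3))
goal([.51,-.009,.16],.005,.21)
E
```

```text
-0.1 0.42 0.449 0.087
-0.08 0.42 0.447 0.087
-0.06 0.42 0.434 0.087
turn [1.000e-04 2.109e-01 6.000e-04] shift [-46.    1.   92.7]
```

```bash
python3 -m creep '0 0 0 -46 1 0 -1; 0 0.1 0 -46 1 30 -1; 0 0.21 0 -46 1 60 -1; 0 0.21 0 -46 1 93 -1; 0 0.21 0 -46 1 93 -1; 0 0.21 0 -46 1 93 -1' 40; python3 - <<'E'
from h import *
goal([.52,-.009,.044],.005,.21)
E
```

```text
clock: 11.3
tcp_pos: [0.5112, -0.0086, 0.1606]
orientation: [-3.123, -0.009, -0.329]
contact_force: [-0.3, 0.2, 0.0]
grip_width: -0.0002
gripper_force: 0.0
turn [-0.0007  0.      0.0008] shift [-15.7   0.6 115.9]
```

```bash
python3 -m creep '0 0 0 -8 0.5 58 -1; 0 0 0 -16 0.5 100 -1; 0 0 0 -16 0.5 116 -1; 0 0 0 -16 0.5 116 -1; 0 0 0 -16 0.5 116 -1'; python3 - <<'E'
from h import *
goal([.533,-.009,.044],.005,.21)
E
```

```text
clock: 11.92
tcp_pos: [0.5205, -0.0091, 0.0453]
orientation: [-3.123, -0.009, -0.334]
contact_force: [-0.2, 0.4, 0.4]
grip_width: -0.0001
gripper_force: 0.0
turn [-0.0003 -0.0031  0.0006] shift [11.9 -0.   3.9]
```

```bash
python3 -m creep '0 0 0 5 0 1 -1; 0 0 0 10 0 2 -1; 0 0 0 12 0 2.6 -1; 0 0 0 13 0 2.8 -1; 0 0 0 14 0 3 -1; 0 0 0 14 0 3 -1'; python3 -m creep '0 0 0 1 0 0.2 -1; 0 0 0 2 0 0.4 -1; 0 0 0 3 0 0.6 -1; 0 0 0 4 0 0.8 -1; 0 0 0 4 0 0.8 -1'; python3 -m creep '0 0 0 1 0 0.2 -1; 0 0 0 2 0 0.4 -1; 0 0 0 3 0 0.6 -1; 0 0 0 4 0 0.8 -1; 0 0 0 4 0 0.8 -1'
```

```text
clock: 12.68
tcp_pos: [0.5331, -0.0092, 0.0434]
orientation: [-3.124, -0.009, -0.329]
contact_force: [-0.0, 1.0, 0.2]
grip_width: -0.0003
gripper_force: 0.0
clock: 13.3
tcp_pos: [0.5374, -0.0092, 0.0436]
orientation: [-3.124, -0.009, -0.329]
contact_force: [-0.5, 0.2, -0.4]
grip_width: -0.0
gripper_force: 0.0
clock: 13.92
tcp_pos: [0.5415, -0.0092, 0.0436]
orientation: [-3.124, -0.009, -0.329]
contact_force: [-1.5, -0.1, -0.3]
grip_width: 0.0002
gripper_force: 0.1
```

```bash
python3 -m creep '0 0 0 1 0 0.2 -1; 0 0 0 2 0 0.4 -1; 0 0 0 3 0 0.6 -1; 0 0 0 3 0 0.6 -1';  python3 -m creep '0 0 0 0.7 0 0.15 -1; 0 0 0 1.4 0 0.3 -1; 0 0 0 2 0 0.4 -1; 0 0 0 2 0 0.4 -1'; python3 - <<'E'
from h import *
snap('wrist','w5');z=load('w5');P=world(z);im=z['im'].astype(int)
for n,x0,x1,a,e in(('front',.53,.6,.095,.108),('back',.608,.66,.095,.108)):
    q=P[(z['d']>0)&(im[...,0]>90)&(P[...,0]>x0)&(P[...,0]<x1)&(abs(P[...,1]+.009)<.032)&(P[...,2]>a)&(P[...,2]<e)]*1e3
    if len(q)>5:print(n,len(q),q[:,2].mean(),cv2.minAreaRect(q[:,:2].astype(np.float32)))
b=(z['d']>0)&(im[...,2]>80)&(im[...,0]<70)&(abs(P[...,0]-.595)<.06)&(abs(P[...,1]+.009)<.06)&(P[...,2]>.12)
q=P[b]*1e3;print(len(q),np.median(q[:,2]) ,cv2.minAreaRect(q[:,:2].astype(np.float32)))
E
```

```text
clock: 14.42
tcp_pos: [0.5443, -0.0091, 0.0436]
orientation: [-3.124, -0.009, -0.329]
contact_force: [-1.0, 0.0, 1.1]
grip_width: -0.0002
gripper_force: 0.5
clock: 14.92
tcp_pos: [0.5465, -0.0091, 0.0437]
orientation: [-3.124, -0.009, -0.329]
contact_force: [-1.2, -0.0, 1.2]
grip_width: -0.0002
gripper_force: 0.4
front 14521 101.19166874833128 ((564.1563720703125, -8.143146514892578), (62.014949798583984, 62.10957717895508), 1.878785490989685)
back 13511 101.12010202623175 ((625.921142578125, -8.710681915283203), (50.8128547668457, 30.684860229492188), 89.39734649658203)
6337 127.64546072985696 ((598.8554077148438, -6.920269966125488), (23.41979217529297, 18.150165557861328), 0.3787113428115845)
```

The spacer has moved to x = 598.9, now touching the back carton, with its fin upright. I continue slowly until the force builds.

```bash
for i in 1; do python3 -m creep '0 0 0 0.5 0 0.1 -1; 0 0 0 1 0 0.2 -1; 0 0 0 1 0 0.2 -1'; done; python3 -m creep '0 0 0 0.5 0 0.1 -1; 0 0 0 1 0 0.2 -1; 0 0 0 1 0 0.2 -1'
```

```text
clock: 15.35
tcp_pos: [0.5474, -0.0091, 0.0436]
orientation: [-3.124, -0.009, -0.329]
contact_force: [-1.4, 0.2, 0.7]
grip_width: 0.0002
gripper_force: 0.8
clock: 15.72
tcp_pos: [0.5477, -0.0092, 0.0435]
orientation: [-3.124, -0.009, -0.327]
contact_force: [-5.2, -0.2, 2.4]
grip_width: -0.0004
gripper_force: 2.5
```

```bash
python3 -m creep '0 0 0 0.5 0 0.1 -1; 0 0 0 0.5 0 0.1 -1; 0 0 0 0.5 0 0.1 -1'
```

```text
clock: 16.1
tcp_pos: [0.5477, -0.0092, 0.0433]
orientation: [-3.125, -0.009, -0.326]
contact_force: [-5.6, 0.2, 4.7]
grip_width: 0.0
gripper_force: 3.1
```

```bash
python3 -m creep '0 0 0 0.5 0 0 -1; 0 0 0 1 0 0 -1; 0 0 0 1 0 0 -1'
```

```text
clock: 16.48
tcp_pos: [0.5478, -0.0092, 0.0433]
orientation: [3.125, 0.009, 0.323]
contact_force: [-8.3, 1.2, 6.0]
grip_width: -0.0001
gripper_force: 4.3
```

```bash
python3 -m creep '0 0 0 0.5 0 0 -1; 0 0 0 1 0 0 -1; 0 0 0 1 0 0 -1'
```

```text
clock: 16.85
tcp_pos: [0.5478, -0.0093, 0.0432]
orientation: [3.125, 0.009, 0.321]
contact_force: [-10.8, 0.6, 7.2]
grip_width: -0.0002
gripper_force: 5.5
```

```bash
python3 -m creep '0 0 0 0.7 0 -0.2 -1; 0 0 0 1.3 0 -0.4 -1; 0 0 0 1.3 0 -0.4 -1; 0 0 0 1.3 0 -0.4 -1'; python3 - <<'E'
from h import *
snap('side','s6');snap('wrist','w6');z=load('w6');P=world(z);im=z['im'].astype(int)
q=P[(z['d']>0)&(im[...,0]>90)&(P[...,0]>.608)&(P[...,0]<.66)&(abs(P[...,1]+.009)<.032)&(P[...,2]>.095)&(P[...,2]<.108)]*1e3
print('back',q[:,2].mean(),cv2.minAreaRect(q[:,:2].astype(np.float32)))
b=(z['d']>0)&(im[...,2]>80)&(im[...,0]<70)&(abs(P[...,0]-.595)<.06)&(abs(P[...,1]+.009)<.06)&(P[...,2]>.12)
q=P[b]*1e3;print('fin',np.median(q[:,2]) ,cv2.minAreaRect(q[:,:2].astype(np.float32)))
print(status.get_obs()['contact_force'])
a=load('s6')['im'][140:280,230:400,::-1];o=np.zeros((600,800,3),np.uint8)
o[:420,:400]=cv2.resize(a,(400,420),interpolation=2)[:,:400]
o[:420,400:]=cv2.resize(im.astype(np.uint8)[:,:,::-1],(400,300),interpolation=3).repeat(1,0)[:420] if 0 else np.vstack([cv2.resize(im.astype(np.uint8)[:,:,::-1],(400,300),interpolation=3),np.zeros((120,400,3),np.uint8)])
cv2.imwrite('pics/f6.png',o)
E
```

```text
clock: 17.35
tcp_pos: [0.5479, -0.0093, 0.0433]
orientation: [3.125, 0.01, 0.317]
contact_force: [-12.9, 1.3, 6.1]
grip_width: 0.0003
gripper_force: 6.2
back 101.10164433526073 ((626.8642578125, -8.534502029418945), (31.15530014038086, 50.84297561645508), 0.061286650598049164)
fin 127.61208683717945 ((599.8292236328125, -7.345839500427246), (23.73035430908203, 18.587793350219727), 0.4134673476219177)
[-12.90022844   0.85252032   6.14344735]
```

View pics/f6.png

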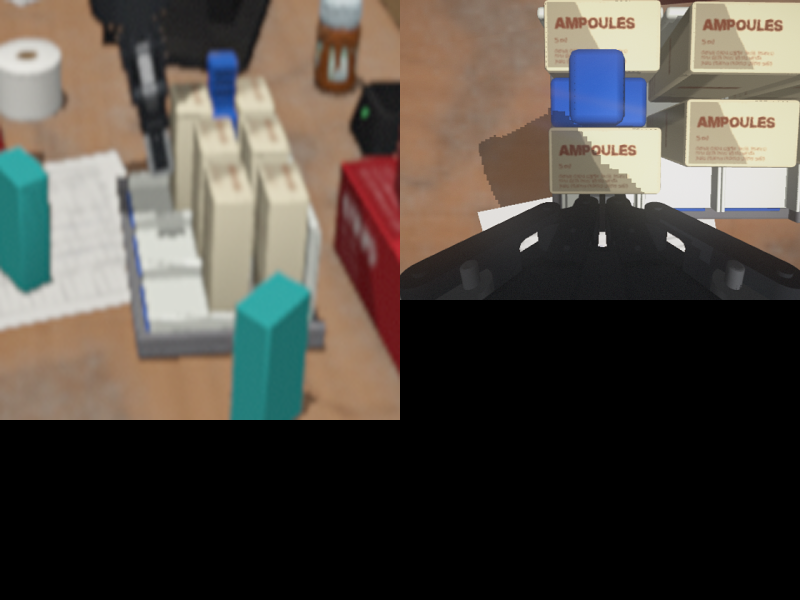

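The picture shows carton, spacer and carton upright and tight: spacer centre to back carton centre is 27.0 mm, as it should be when touching. The finger presses with about 13 N and the neighbouring cartons are undisturbed.

```bash
python3 -c "
from bench import r
print(r.hand_in())"
```

```text
the job is handed in; nothing more can be done
None
```

The job is handed in: the spacer stands on the lane floor in the gap, the row is upright and pushed tight against the end stop, and the gripper was still pushing on the front carton with about 13 N (17 s of the 54 s used).

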